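# Clear the fallen frame lug off the turntable and box it

### The arm

A 6-joint arm with a two-finger parallel gripper is mounted at the origin on the work surface. World frame = base frame: x ahead of the robot, y to its left, z up, the work surface at z = 0. Lengths are in m, angles in degrees, forces in N, time in s.
With the tool pointing down it reaches from about 0.375 to 0.925 m from the base axis. Payload 5.7 kg.
Tool frame: the origin (TCP) lies between the finger pads; the fingertips stand 22 mm ahead of it and the grasp point (between the pads) lies 3 mm ahead of it (tip_reach is the distance from the TCP to the fingertips, in m); z points along the fingers, y is the line along which they close (so a half turn about z gives the same grasp; the last joint's range is limited). The gripper opens to 85 mm and grips with 20 to 120 N. Pads are 22 mm wide; open, the fingers measure 114 mm over their backs; the gripper's body (76 mm by 85 mm) begins 54 mm behind the grasp point. The pads swing forward as they close: fully open they stand 13 mm farther back than shut.
Start: joints at [68.405, 20.558, 86.54, -0, 72.909, -6.595], TCP at [0.155, 0.58, 0.253] pointing down, gripper open.
Joint ranges: [-170.27, 170.27], [-57.76, 135], [12.27, 136.19], [-55.21, 235.2], [11.17, 155.16], [-170.74, 170.74]. Speed limits (degrees/s): [136.94, 136.94, 180, 180, 180, 180].

### API

Orientations are given as [roll, pitch, yaw] about the fixed x, y, z axes, in that order (R = Rz(yaw) Ry(pitch) Rx(roll)).
In Python, from cell import * gives the robot as it stands. The module is installed in compiled form; this text tells all that it offers.
- The arm moves only by the tool play_rows, never from a script. Its argument "steps" is text: rows parted by semicolons, each of 7 numbers parted by spaces: the shift along the tool's x, y, z in mm, then the turn, a rotation vector about the tool's x, y, z in degrees, then the opening, from 0 (shut) to 1 (fully open). In form: x y z rx ry rz fingers; .... A call has 1 to 12 rows; each row is the pose to reach, as a shift and turn from the pose commanded when the call began, along the tool's axes at that moment; what a row does not reach only later rows make up. A row lasts 1/10 s, in which the tool goes at most 50 mm and 8.59 degrees, less where a joint would pass 70% of its speed; a pose out of reach is approached as far as the arm can. A call with a gripper value outside its range is refused whole. The fingers move at their own pace and stop on an object; "grip_force" is the grip in N (left out, the last holds). Time passes only in rows, so rows that repeat a pose let the fingers close. It gives the time, the measured TCP pose, the force, the opening and the grip force at its end, in the units of the state.
- observe(): the state, without advancing time (a new reading comes with each control period).
- camera(name): name is "side" or "top"; returns a dict with "pixels" (480x640x3 uint8, blue, green, red), "fx", "fy", "cx", "cy" (pixels), "R" (3x3) and "t" (3): a world point X has camera coordinates R X + t. Camera axes: x right, y down, z forward; pixel columns grow to the right and rows downward; lengths in m; the calibration is good to about 2 mm. A picture is of the moment at which its call begins. There is no depth.
- close_job(): hands the job in; it is judged then, once.
Trained networks look in the newest picture that a camera, given by its name, has taken for a name from the list of things; names that differ only in an ending like _2 or _b are one class to them, and where a whole thing is asked for, a point or a joint stands for the part that bears it (a point fixed in the world has none). Each returns a list of dicts, best first, with "p" (0 to 1); they miss things now and then, are a little off and sometimes report something else, mostly with a low value. They report only what shows in the picture. A call takes as long as a camera call. They do not tell look-alikes from the thing itself.
- spot_in(camera, query): "location" ([column, row] in pixels, amid what is visible of it).
- cut_out(camera, query): "mask" (480x640 bool, what is visible of it) and "location" ([column, row] in pixels, amid what is visible of it).
- landmark_of(camera, query): "location" ([column, row] in pixels: a listed point, or the origin of a listed thing).
The state is a dict: "t": time; "joint_positions": joint angles; "joint_velocities": joint speeds; "effort": joint torques, N m; "position": TCP position; "orientation": TCP orientation; "wrist_force": force on the tool from outside, world axes, zero at the start; "moment": the same for the moment, N m; "gripper_width": finger opening in m; "grip_force": force on a finger pad.
Only numpy, scipy, OpenCV 4.12 (cv2) and the standard library are available. Lean on these libraries where they do the work, as an engineer would, in place of code of your own. Each camera call takes 0.05 s, during which the arm holds its last target. There are 200 camera calls.

### The job

One of the steel tee lugs on the free-spinning turntable has fallen over. Lift it off without knocking over the four that stand there, lay it down (not dropped) flat on the floor of the open parts box beside the lug already in it, and then shut the box's lid completely. Leave the other lugs upright on the turntable and everything else where it is.

Things in the scene. Friction and masses are not known exactly. Their poses are not given: they have to be found in the camera images.
- fallen: Steel tee lug, 180 g, lying flat on the turntable: sleeve 32 mm in diameter, 68 mm long, with one branch square to it, also 32 mm in diameter. Origin on the underside below the sleeve's middle. x along the sleeve (plain end x = -34 mm, other end +34), branch axis at x = +14 mm, branch points to +y with its end face at y = +40 mm, z up; all axes 16 mm above the origin.
- fallen_mid (a point): Middle of the fallen lug's sleeve, on its axis (16 mm above the surface it lies on).
- standing0: One of four like lugs standing upright on the turntable, 68 mm tall. Origin: centre of the sleeve's lower (plain) end; z up along the sleeve, x towards its branch, whose axis is 48 mm above the origin and whose end face is at x = 40 mm.
- standing1: One of four like lugs standing upright on the turntable, 68 mm tall. Origin: centre of the sleeve's lower (plain) end; z up along the sleeve, x towards its branch, whose axis is 48 mm above the origin and whose end face is at x = 40 mm.
- standing2: One of four like lugs standing upright on the turntable, 68 mm tall. Origin: centre of the sleeve's lower (plain) end; z up along the sleeve, x towards its branch, whose axis is 48 mm above the origin and whose end face is at x = 40 mm.
- standing3: One of four like lugs standing upright on the turntable, 68 mm tall. Origin: centre of the sleeve's lower (plain) end; z up along the sleeve, x towards its branch, whose axis is 48 mm above the origin and whose end face is at x = 40 mm.
- turntable: Turntable on a fixed foot: freely spinning aluminium plate 310 mm in diameter, its top 45 mm above the bench; a boss in its middle, 36 mm in diameter, rises 12 mm more. Origin on the bench, on the turning axis; this frame does not turn with the plate. It stands left or right of the robot's middle line, the box on the other side.
- platter (a joint): Turn of the turntable's plate, rad, anticlockwise from above positive; it spins almost without friction.
- partsbox: Grey open parts box fixed to the bench, outside 140 mm (x) by 260 mm (y) by 65 mm high, walls and floor 4 mm thick. Origin: centre of its underside. Its x points away from the robot (to the hinge side), y along its length. One lug already lies in one half, the other half is empty (a thin card pad, lying flat, may be there).
- lid (a joint): The box's lid: 140 by 260 mm sheet, 5 mm thick, hinged along the box's far (+x) rim. 0 = shut, 1.57 = upright; it starts open between 1.45 and 1.8 and its stiff hinge keeps it where it is left (about 1.5 N at its edge moves it).
- lid_hinge (a point): Middle of the lid's hinge line, at the height of the lid's inner face (65 mm above the bench), on the box's +x rim. Turns with the lid: x from the lid's free edge to the hinge, y along the hinge, z out of the lid's outer face.
- lid_handle (a point): Centre of the lid's round knob, 28 mm in diameter, on the lid's outer face, mid-length, 110 mm from the hinge line; 35 mm off the outer face (the knob's end is 43 mm off it).
- loaded: A like lug already lying flat in one half of the parts box; same frame as the fallen one.
- can: Closed spray can, 52 mm in diameter, 160 mm tall, standing between turntable and box. Origin: centre of its underside.
- tape: Roll of cardboard tape lying flat, 100 mm outside diameter, 50 mm high, at the edge of the work area. Origin: centre of its underside.
- jar: Closed glass jar, 66 mm in diameter, 80 mm tall. Origin: centre of its underside.
- carton: Small closed cardboard carton, 100 by 70 by 60 mm high. Origin: centre of its underside.
- cup: Grey open cup, rim 80 mm in diameter, 85 mm tall. Origin: centre of its underside.
- wrench: Steel wrench, 170 mm long, lying flat across the middle beyond the can. Origin on its underside, x along it.
There are look-alikes about, which are no part of the job. What is shaped like the standing0 but red is not meant.

How it is judged (in metres and radians):
On the way, in this order (a step that is already met when the one before it is completed fails the run):
1. the fallen lug is lifted clear of the turntable, the others still standing (height (world z) of fallen_mid above 0.12 m and angle between each of standing0, standing1, standing2, standing3's own z axis and vertical below 0.12 rad and horizontal distance between each of standing0, standing1, standing2, standing3 and turntable below 0.15 m and z of standing0 in the frame of turntable between 0.04 and 0.055 m and z of standing1 in the frame of turntable between 0.04 and 0.055 m and z of standing2 in the frame of turntable between 0.04 and 0.055 m and z of standing3 in the frame of turntable between 0.04 and 0.055 m), for 0.1 s.
2. the fallen lug lies flat in the box, let go, with the lid still open (x of fallen_mid in the frame of partsbox between -0.062 and 0.062 m and y of fallen_mid in the frame of partsbox between -0.122 and 0.122 m and z of fallen_mid in the frame of partsbox between 0 and 0.03 m and linear speed of fallen below 0.02 m/s and contact force between the fingers and fallen below 0.05 N and value of joint lid above 0.8 rad), for 0.2 s.
At the end, for the whole second after the job is handed in: The fallen lug and the lug that was in the box both lie flat on the box's floor (sleeve axis within 10 mm of its resting height), at rest; the lid is shut to within 0.04 rad (about 5 mm at its edge); the four other lugs stand upright (within 0.12 rad) on the turntable's plate (x of fallen_mid in the frame of partsbox between -0.062 and 0.062 m and y of fallen_mid in the frame of partsbox between -0.122 and 0.122 m and z of fallen_mid in the frame of partsbox between 0 and 0.03 m and linear speed of fallen below 0.02 m/s and x of loaded in the frame of partsbox between -0.062 and 0.062 m and y of loaded in the frame of partsbox between -0.122 and 0.122 m and z of loaded in the frame of partsbox between 0 and 0.03 m and value of joint lid below 0.04 rad and angle between each of standing0, standing1, standing2, standing3's own z axis and vertical below 0.12 rad and horizontal distance between each of standing0, standing1, standing2, standing3 and turntable below 0.15 m and z of standing0 in the frame of turntable between 0.04 and 0.055 m and z of standing1 in the frame of turntable between 0.04 and 0.055 m and z of standing2 in the frame of turntable between 0.04 and 0.055 m and z of standing3 in the frame of turntable between 0.04 and 0.055 m); the robot touches nothing.
It fails at once if a standing lug is knocked over or taken off the turntable (angle between any of standing0, standing1, standing2, standing3's own z axis and vertical above 0.5 rad or z of any of standing0, standing1, standing2, standing3 in the frame of turntable above 0.075 m).
It fails at once if the fallen lug is dropped or thrown (moves faster than 0.8 m/s, a fall of about 30 mm, without being held) (linear speed of fallen above 0.8 m/s and contact force between the fingers and fallen below 0.05 N).
It fails at once if something standing about on the bench is moved by more than 30 mm (distance of any of can, tape, jar, carton, wrench, cup from where it was at the start of the episode above 0.03 m).
It also fails if it takes over 64 s, if anything falls off the work surface, if the arm or the gripper's body presses on something with over 40 N, if the wrist force passes 120 N, or if a joint passes its speed limit or range.

## Working session

There is one attempt and no reset: what is moved stays moved. The work goes in short steps, Python scripts to look and compute and a tool call to move; the robot and the scene stay as the last step left them, time stands still between calls to the robot, and variables do not carry over. Pictures are saved under pics/ and viewed, at most 10 in all, crops included, and the job is handed in when it is done.

Besides the shell and the picture viewer there is one more tool, called after ">>>" as name(argument=value, ...) on one line, values as JSON. play_rows: Moves the arm, as the interface text tells. Its arguments: {"type":"object","properties":{"steps":{"type":"string"},"grip_force":{"type":"number"}},"required":["steps"]}

```bash
mkdir -p pics; python3 - <<'E'
from cell import *
import cv2
for n in("top","side"):
    c=camera(n); cv2.imwrite(f"pics/{n}0.png",c["pixels"]); print(n,c["fx"],c["cx"],c["cy"],c["R"],c["t"])
    for q in ["fallen","fallen_mid","turntable","standing0","partsbox","lid_hinge","lid_handle","loaded","can","wrench"]:
        print(q,[(round(d["p"],2),[round(float(v)) for v in d["location"]]) for d in landmark_of(n,q)][:6])
print(observe())
E
```

```text
top 465.27205008594 316.5149885139601 236.56934375939045 [[ 0.02606669 -0.99965956  0.00113754]
 [-0.99565898 -0.02606404 -0.08935249]
 [ 0.08935172  0.00119653 -0.99599942]] [-0.02053046  0.5343028   1.24290199]
fallen [(0.77, [440, 228]), (0.47, [495, 283])]
fallen_mid [(0.91, [441, 229])]
turntable [(0.96, [405, 238])]
standing0 [(0.84, [422, 269]), (0.83, [379, 211]), (0.82, [264, 183]), (0.78, [410, 198]), (0.7, [349, 141]), (0.65, [380, 253])]
partsbox [(0.55, [233, 242])]
lid_hinge [(0.92, [231, 220]), (0.28, [232, 244])]
lid_handle [(0.66, [223, 198]), (0.41, [137, 217])]
loaded [(0.71, [208, 243])]
can [(0.77, [316, 224])]
wrench [(0.71, [317, 172])]
side 474.9799542525745 317.31019870056264 239.07016646752223 [[ 0.94714494 -0.32011796 -0.02099869]
 [-0.25354051 -0.70684143 -0.66037293]
 [ 0.19655449  0.6307929  -0.75064415]] [-0.52354161  0.21242338  1.13479366]
fallen [(0.81, [374, 368])]
fallen_mid [(0.85, [372, 369])]
turntable [(0.55, [350, 346]), (0.3, [422, 439]), (0.21, [240, 162])]
standing0 [(0.91, [313, 318]), (0.86, [360, 299]), (0.81, [392, 333]), (0.78, [240, 4
[... 257 characters left out ...]

{'t': 1.1, 'joint_positions': array([ 6.84051532e+01,  2.05584291e+01,  8.65393855e+01, -1.87009384e-03,
        7.29099583e+01, -6.59502685e+00]), 'joint_velocities': array([ 0.07457497,  0.06141664, -0.08766258,  0.00729977, -0.11105908,
        0.03772029]), 'effort': array([-6.57050459e-04, -5.27601528e+01, -2.79052305e+01,  1.24222615e-04,
        1.87952806e-03,  1.36372859e-05]), 'position': array([0.15529767, 0.57951795, 0.25326052]), 'orientation': array([-1.79992073e+02,  8.82894507e-04,  1.65000730e+02]), 'wrist_force': array([ 0.3984457 , -0.23469908,  0.47691842]), 'moment': array([ 0.020867  , -0.02103028,  0.0354878 ]), 'grip_force': 0.0, 'gripper_width': 0.08562151559568021}
```

View both.

View pics/top0.png

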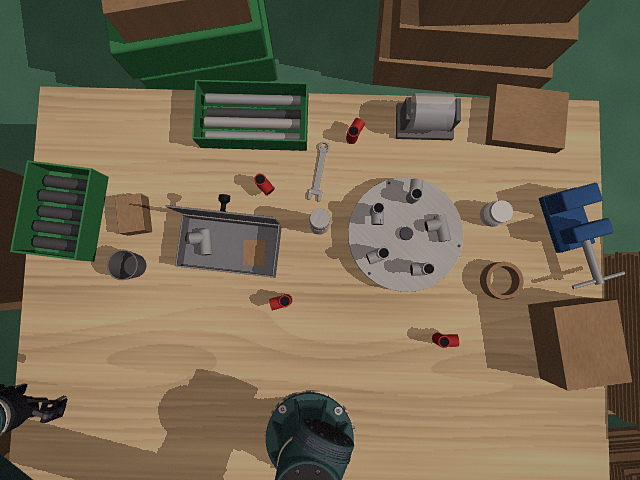

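View pics/side0.png

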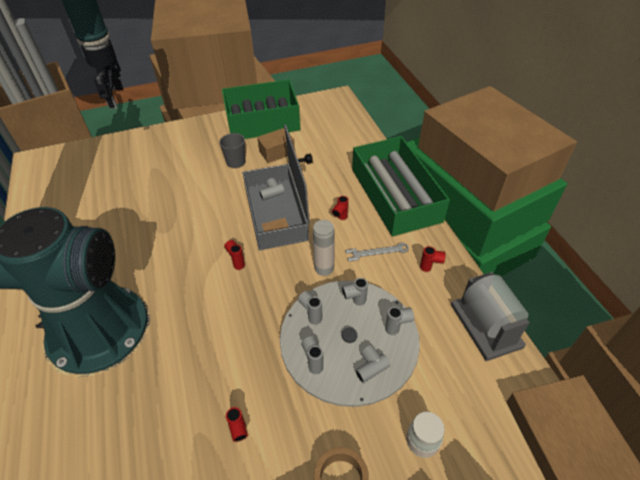

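```bash
python3 - <<'E'
import cv2,numpy as np
a=cv2.imread("pics/top0.png")[170:300,340:470]; b=cv2.imread("pics/side0.png")[275:405,275:425]
f=lambda i:cv2.resize(i,None,fx=4 if i.shape[1]<140 else 4,fy=4,interpolation=cv2.INTER_CUBIC)
A=cv2.resize(a,(400,400),interpolation=cv2.INTER_CUBIC);
A=f(a)[:, :]; B=f(b)
cv2.imwrite("pics/c1.png",np.vstack([A[:300,190:520]]) if 0 else A); cv2.imwrite("pics/c2.png",B)
E
```

```text
(no output)
```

View pics/c1.png

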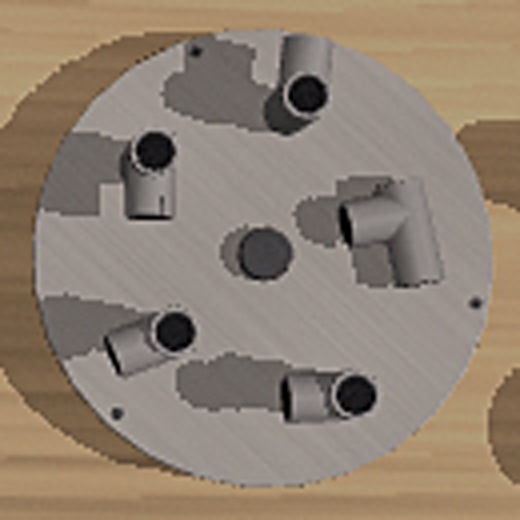

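View pics/c2.png

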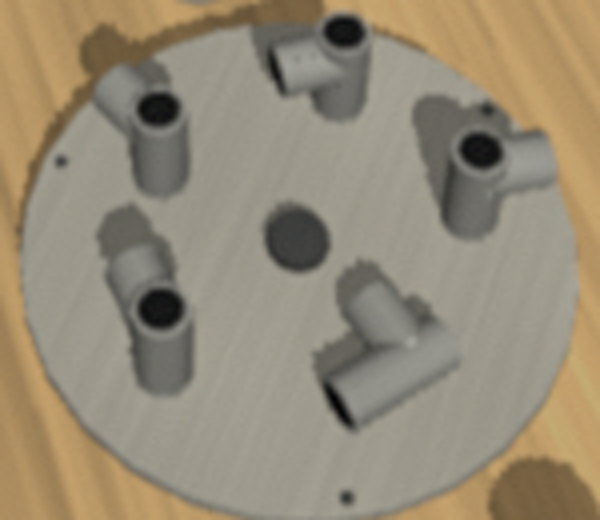

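```bash
cat > h.py <<'E'
from cell import *
import cv2, numpy as np
from scipy.optimize import minimize, least_squares
def proj(c,X):
    p=np.atleast_2d(X)@np.array(c["R"]).T+np.array(c["t"])
    return np.c_[c["fx"]*p[:,0]/p[:,2]+c["cx"], c["fy"]*p[:,1]/p[:,2]+c["cy"]]
def tri(cs,ps):
    P=[np.diag([1,1,1.])@np.array([[c["fx"],0,c["cx"]],[0,c["fy"],c["cy"]],[0,0,1]])@np.c_[c["R"],c["t"]] for c in cs]
    X=cv2.triangulatePoints(P[0],P[1],np.array(ps[0],float).reshape(2,1),np.array(ps[1],float).reshape(2,1)).ravel(); X=X[:3]/X[3]
    return X,[float(np.linalg.norm(proj(c,X)[0]-p)) for c,p in zip(cs,ps)]
def onplane(c,p,z):
    d=np.array(c["R"]).T@[(p[0]-c["cx"])/c["fx"],(p[1]-c["cy"])/c["fy"],1]; o=-np.array(c["R"]).T@np.array(c["t"])
    return o+d*(z-o[2])/d[2]
a=np.linspace(0,2*np.pi,32); C,S=16*np.cos(a),16*np.sin(a)
SL=np.vstack([np.c_[0*a+e,C,16+S] for e in(-34,34)])/1000
BR=np.vstack([np.c_[14+C,0*a+e,16+S] for e in(0,40)])/1000
def lugmask(c,q,k=4):
    cy,sy=np.cos(q[2]),np.sin(q[2]); R=np.array([[cy,-sy,0],[sy,cy,0],[0,0,1]])
    m=np.zeros((480*k,640*k),np.uint8)
    for B in(SL,BR):
        p=(proj(c,B@R.T+[q[0],q[1],q[3]])+.5)*k
        cv2.fillConvexPoly(m,cv2.convexHull(p.astype(np.float32)).astype(np.int32),1)
    return cv2.resize(m.astype(np.float32),(640,480),interpolation=cv2.INTER_AREA)
def fitlug(cs,ms,q0):
    f=lambda q:sum(np.abs(lugmask(c,q)-m).sum()/m.sum() for c,m in zip(cs,ms))
    s=np.array([[0,0,0,0],[.006,0,0,0],[0,.006,0,0],[0,0,.2,0],[0,0,0,.006]])
    r=minimize(f,q0,method="Nelder-Mead",options=dict(initial_simplex=np.array(q0)+s,xatol=1e-4,fatol=1e-4,maxiter=250))
    return r.x,r.fun
E
python3 - <<'E'
from h import *
ct,cs=camera("top"),camera("side")
def lm(q):
    t=landmark_of("top",q);s=landmark_of("side",q)
    if t and s: X,e=tri([ct,cs],[t[0]["location"],s[0]["location"]]);print(q,X.round(4),np.round(e,1),round(t[0]["p"],2),round(s[0]["p"],2)); return X
for q in["fallen_mid","turntable","partsbox","lid_hinge","lid_handle","can","tape","jar","wrench","carton","cup","loaded"]: lm(q)
# boss centre
for c,p,n in((ct,(340+265/4,170+254/4),"top"),(cs,(275+298/4,275+240/4),"side")): print("boss",n,onplane(c,p,.057).round(4))
m=[cut_out(n,"fallen") for n in("top","side")]
print([(round(d["p"],2),d["mask"].sum(),np.round(d["location"])) for x in m for d in x])
X=onplane(ct,m[0][0]["location"],.06)
for yaw in(-.1,):
    for h in (.045,):
        print(fitlug([ct,cs],[x[0]["mask"].astype(float) for x in m],[X[0],X[1]-.01,yaw,h]))
# standing lug top centres (zoom coords -> px), tri
T=[(154,150),(306,94),(176,332),(354,396)];Sd=[(345,33),(481,150),(159,110),(161,308)]
for t,s in zip(T,Sd):
    X,e=tri([ct,cs],[(340+t[0]/4,170+t[1]/4),(275+s[0]/4,275+s[1]/4)]); print("st",X.round(4),np.round(e,1))
A=cv2.imread("pics/top0.png")[180:300,160:300]; B=cv2.imread("pics/side0.png")[120:260,235:325]
A=cv2.resize(A,None,fx=4,fy=4,interpolation=cv2.INTER_CUBIC); B=cv2.resize(B,None,fx=4*120/140,fy=4*120/140,interpolation=cv2.INTER_CUBIC)[:480,:240]
cv2.imwrite("pics/c3.png",np.hstack([A,B])); print(A.shape,B.shape)
E
```

```text
fallen_mid [ 0.5599 -0.3407  0.0678] [0.2 0.2] 0.93 0.6
turntable [ 0.5391 -0.2468  0.0207] [0.9 1. ] 0.73 0.9
partsbox [0.5033 0.2204 0.0109] [1.4 1.3] 0.72 0.97
lid_hinge [0.5702 0.2177 0.0726] [0.4 0.4] 0.84 0.95
lid_handle [ 0.4619 -0.1862  0.5239] [15.6 16. ] 0.73 0.69
can [ 0.5698 -0.0102 -0.0046] [0.6 0.7] 0.86 0.67
jar [ 0.6147 -0.4841  0.0039] [1.8 2.4] 0.57 0.71
wrench [ 7.167e-01 -6.400e-03 -4.000e-04] [0.8 0.8] 0.69 0.75
carton [ 0.5824  0.4942 -0.0068] [1.1 0.9] 0.74 0.67
cup [0.5097 0.4906 0.0023] [23.  19.4] 0.65 0.69
loaded [ 0.507   0.3029 -0.0042] [0.1 0.1] 0.82 0.85
boss top [ 0.5461 -0.2444  0.057 ]
boss side [ 0.5454 -0.2466  0.057 ]
[(0.7, np.int64(452), array([440., 228.])), (0.96, np.int64(695), array([370., 362.])), (0.46, np.int64(875), array([302., 171.]))]
(array([ 0.56239222, -0.33724623,  0.25130236,  0.04661827]), np.float64(0.18035310689501496))
st [ 0.6048 -0.1624  0.1132] [0.1 0.1]
st [ 0.6433 -0.2586  0.1145] [0. 0.]
st [ 0.4894 -0.1777  0.1151] [0. 0.]
st [ 0.4525 -0.2901  0.1146] [0.2 0.2]
(480, 560, 3) (480, 240, 3)
```

View pics/c3.png

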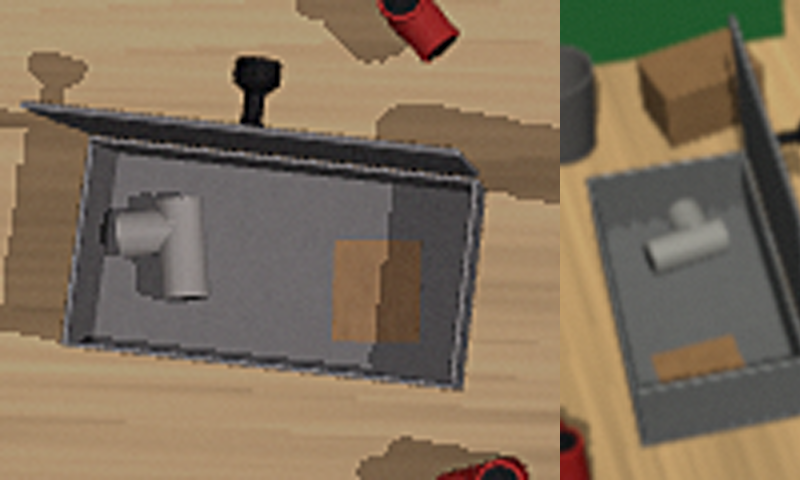

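```bash
python3 - <<'E'
from h import *
ct,cs=camera("top"),camera("side")
m=[cut_out(n,"fallen")[0]["mask"].astype(float) for n in("top","side")]
res=[]
for y0 in(0,.15,.3):
    for sel in((0,1),(0,),(1,)):
        q,f=fitlug([(ct,cs)[i] for i in sel],[m[i] for i in sel],[.562,-.337,y0,.045]); print(sel,q.round(4),round(f,3)); res.append((q,f,sel))
qb=min([r for r in res if len(r[2])==2],key=lambda r:r[1])[0]
out=[]
for q in(qb,[.5615,-.338,.155,.045]):
  for c,(r,k) in((ct,(200,415)),(cs,(335,335))):
    im=cv2.resize(c["pixels"][r:r+50,k:k+65],None,fx=6,fy=6,interpolation=cv2.INTER_CUBIC)
    mk=cv2.resize(lugmask(c,q)[r:r+50,k:k+65],None,fx=6,fy=6)
    cv2.drawContours(im,cv2.findContours((mk>.5).astype(np.uint8),0,1)[0],-1,(0,0,255),1); out.append(im)
cv2.imwrite("pics/ov.png",np.vstack([np.hstack(out[:2]),np.hstack(out[2:])]))
for p in((66,345),(462,388),(482,185),(92,140)): print("boxrim",onplane(ct,(160+p[0]/4,180+p[1]/4),.065).round(4))
# lid top corners, knob
for p in((22,103),): pass
print("knob",tri([ct,cs],[(160+258/4,180+72/4),(309,158)]))
print("lidcornerL",tri([ct,cs],[(160+22/4,180+102/4),(235+(732-560)/3.43,120+16/3.43)]))
print(observe()["t"])
E
```

```text
(0, 1) [ 0.5618 -0.3374  0.2365  0.0467] 0.162
(0,) [ 0.5628 -0.3381  0.2334  0.045 ] 0.072
(1,) [ 0.5615 -0.336   0.2384  0.0448] 0.062
(0, 1) [ 0.5618 -0.3372  0.2394  0.047 ] 0.158
(0,) [ 0.5634 -0.338   0.2441  0.0453] 0.072
(1,) [ 0.5608 -0.337   0.2352  0.0475] 0.067
(0, 1) [ 0.5617 -0.3371  0.2453  0.0472] 0.157
(0,) [ 0.5632 -0.3376  0.2564  0.0461] 0.072
(1,) [ 0.5666 -0.327   0.2462  0.0241] 0.048
boxrim [0.4434 0.3578 0.065 ]
boxrim [0.4221 0.0978 0.065 ]
boxrim [0.5558 0.0891 0.065 ]
boxrim [0.579  0.3478 0.065 ]
knob (array([0.60725041, 0.21657425, 0.18116192]), [0.19162268652478295, 0.16726311526999593])
lidcornerL (array([0.58182382, 0.34941397, 0.20446411]), [0.22827673277930224, 0.18551320406747715])
2.7
```

View pics/ov.png

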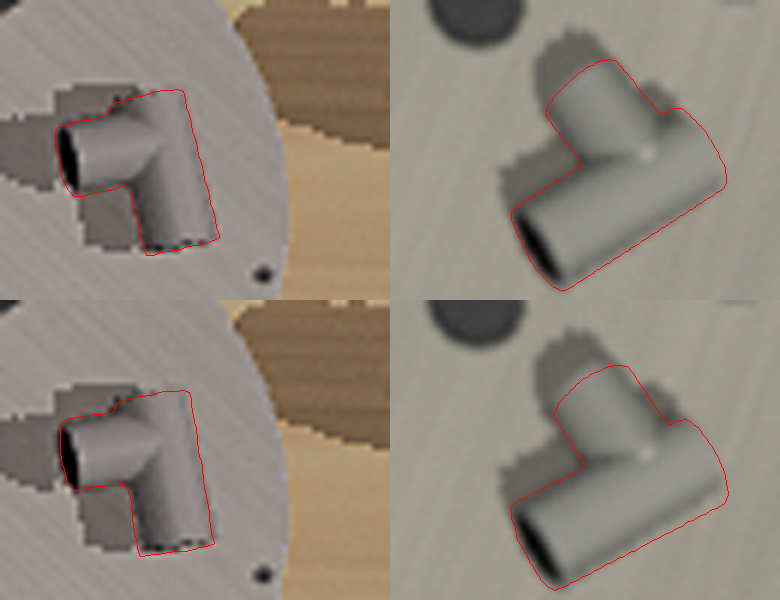

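```bash
cat > go.py <<'E'
import sys
from cell import *
import numpy as np
from scipy.spatial.transform import Rotation as Ro
def rows(*tg):
    o=observe(); R0=Ro.from_euler("xyz",o["orientation"],degrees=True)
    print("t",round(o["t"],2),"pos",np.round(o["position"],4),"rpy",np.round(o["orientation"],2),"w",round(o["gripper_width"],4),"F",np.round(o["wrist_force"],1),"g",round(o["grip_force"],1),"j",np.round(o["joint_positions"]))
    for x,y,z,psi in tg:
        d=R0.inv().apply(np.array([x,y,z])-o["position"])*1000
        r=(R0.inv()*Ro.from_euler("xyz",[180,0,psi],degrees=True)).as_rotvec(degrees=True)
        print((x,y,z,psi),"->",np.round(d,1),np.round(r,1))
a=list(map(float,sys.argv[1:]))
rows(*[a[i:i+4] for i in range(0,len(a),4)])
E
python3 go.py .45 .15 .30 115  .5455 -.3414 .2 13.8
```

```text
t 2.7 pos [0.1553 0.5795 0.2533] rpy [-179.99   -0.    165.  ] w 0.0855 F [ 0.3  0.  -1.3] g 0.0 j [68. 21. 87. -0. 73. -7.]
(0.45, 0.15, 0.3, 115.0) -> [-395.8 -338.6  -46.7] [-0.  0. 50.]
(0.5455, -0.3414, 0.2, 13.8) -> [-615.2 -788.6   53.4] [ -0.    0.  151.2]
```

>>> play_rows(steps="0 0 -47 0 0 0 1;-396 -339 -47 0 0 50 1;-396 -339 -47 0 0 50 1;-396 -339 -47 0 0 50 1;-396 -339 -47 0 0 50 1;-396 -339 -47 0 0 50 1;-396 -339 -47 0 0 50 1;-396 -339 -47 0 0 50 1;-396 -339 -47 0 0 50 1;-396 -339 -47 0 0 50 1;-396 -339 -47 0 0 50 0.7;-396 -339 -47 0 0 50 0.7")

```text
t: 3.9
position: [0.4523, 0.1463, 0.3006]
orientation: [179.9, 0.1, 114.8]
wrist_force: [-0.0, 0.5, -0.6]
gripper_width: 0.0605
grip_force: 0.0
```

```bash
python3 go.py .5455 -.3414 .2 13.8 .5455 -.3414 .25 13.8
```

```text
t 3.9 pos [0.4523 0.1463 0.3006] rpy [1.7993e+02 1.1000e-01 1.1483e+02] w 0.0605 F [-0.   0.5 -0.6] g 0.0 j [ 10.   8.  98.  -0.  75. -15.]
(0.5455, -0.3414, 0.2, 13.8) -> [-481.5 -120.4  101.4] [1.00e-01 0.00e+00 1.01e+02]
(0.5455, -0.3414, 0.25, 13.8) -> [-481.6 -120.3   51.4] [1.00e-01 0.00e+00 1.01e+02]
```

>>> play_rows(steps="-482 -120 50 0 0 101 0.7;-482 -120 50 0 0 101 0.7;-482 -120 50 0 0 101 0.7;-482 -120 50 0 0 101 0.7;-482 -120 50 0 0 101 0.7;-482 -120 50 0 0 101 0.7;-482 -120 50 0 0 101 0.7;-482 -120 50 0 0 101 0.7;-482 -120 50 0 0 101 0.7;-482 -120 50 0 0 101 0.7;-482 -120 50 0 0 101 0.7;-482 -120 50 0 0 101 0.7")

```text
t: 5.1
position: [0.5448, -0.34, 0.2495]
orientation: [-180.0, 0.0, 13.5]
wrist_force: [-0.5, 0.6, 0.6]
gripper_width: 0.0596
grip_force: 0.0
```

>>> play_rows(steps="0 0 0 0 0 0 0.7;0 0 0 0 0 0 0.7;0 0 0 0 0 0 0.7")

```text
t: 5.4
position: [0.545, -0.3376, 0.2505]
orientation: [180.0, -0.0, 14.2]
wrist_force: [0.6, -0.2, 0.2]
gripper_width: 0.0599
grip_force: 0.0
```

```bash
python3 go.py .5455 -.3414 .11 13.8 .5455 -.3414 .07 13.8
```

```text
t 5.4 pos [ 0.545  -0.3376  0.2505] rpy [179.99  -0.    14.16] w 0.0599 F [ 0.6 -0.2  0.2] g 0.0 j [-38.  24.  81.  -0.  75.  38.]
(0.5455, -0.3414, 0.11, 13.8) -> [ -0.5   3.8 140.5] [ 0.  -0.   0.4]
(0.5455, -0.3414, 0.07, 13.8) -> [ -0.5   3.7 180.5] [ 0.  -0.   0.4]
```

>>> play_rows(steps="0 4 50 0 0 0 0.7;0 4 100 0 0 0 0.7;0 4 135 0 0 0 0.7;0 4 150 0 0 0 0.7;0 4 150 0 0 0 0.7;0 4 150 0 0 0 0.7")

```text
t: 6.0
position: [0.547, -0.3424, 0.1018]
orientation: [179.9, -0.1, 14.0]
wrist_force: [-0.6, 0.5, 0.3]
gripper_width: 0.0598
grip_force: 0.0
```

```bash
python3 - <<'E'
from h import *
out=[]
for n,(r,k) in(("top",(185,400)),("side",(320,320))):
    c=camera(n); im=c["pixels"][r:r+90,k:k+90].copy()
    mk=lugmask(c,[.562,-.3373,.24,.045])[r:r+90,k:k+90]
    im=cv2.resize(im,(400,400),interpolation=cv2.INTER_CUBIC);mk=cv2.resize(mk,(400,400))
    cv2.drawContours(im,cv2.findContours((mk>.5).astype(np.uint8),0,1)[0],-1,(0,0,255),1); out.append(im)
cv2.imwrite("pics/g1.png",np.hstack(out))
E
python3 go.py .5455 -.3414 .07 13.8
```

```text
t 6.1 pos [ 0.5475 -0.343   0.1028] rpy [ 1.798e+02 -1.500e-01  1.403e+01] w 0.0598 F [ 0.3  0.7 -0.1] g 0.0 j [-38.  33.  89.  -0.  58.  38.]
(0.5455, -0.3414, 0.07, 13.8) -> [-1.7 -2.1 32.8] [ 0.2 -0.2  0.2]
```

View pics/g1.png

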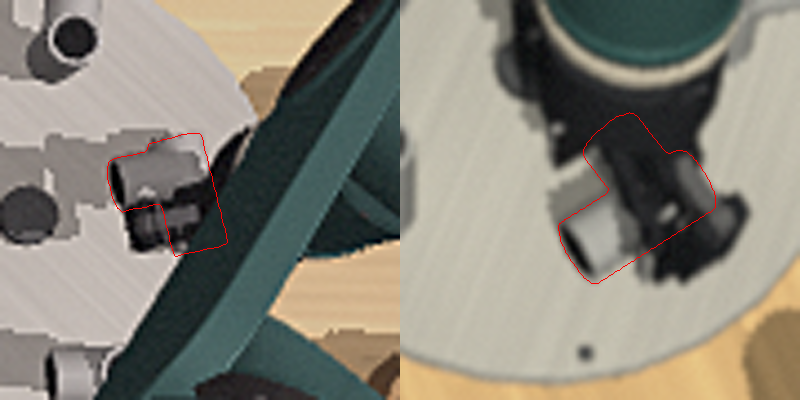

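>>> play_rows(steps="0 0 15 0 0 0 0.7;0 0 25 0 0 0 0.7;0 0 30 0 0 0 0.65;0 0 30 0 0 0 0.6;0 0 30 0 0 0 0.55;0 0 30 0 0 0 0.51;0 0 30 0 0 0 0.48;0 0 30 0 0 0 0.46;0 0 30 0 0 0 0.44;0 0 30 0 0 0 0.42;0 0 30 0 0 0 0.4;0 0 30 0 0 0 0.38", grip_force=40)

```text
t: 7.3
position: [0.5459, -0.3416, 0.0703]
orientation: [-180.0, 0.0, 14.0]
wrist_force: [1.1, 0.2, 0.1]
gripper_width: 0.0323
grip_force: 0.5
```

>>> play_rows(steps="0 0 0 0 0 0 0.36;0 0 0 0 0 0 0.34;0 0 0 0 0 0 0.3;0 0 0 0 0 0 0.2;0 0 0 0 0 0 0;0 0 0 0 0 0 0;0 0 0 0 0 0 0", grip_force=40)

```text
t: 8.0
position: [0.546, -0.3417, 0.0706]
orientation: [-180.0, -0.0, 14.0]
wrist_force: [-1.0, 2.9, 4.5]
gripper_width: 0.031
grip_force: 39.2
```

>>> play_rows(steps="0 0 -5 0 0 0 0;0 0 -15 0 0 0 0;0 0 -30 0 0 0 0;0 0 -60 0 0 0 0;0 0 -100 0 0 0 0;0 0 -150 0 0 0 0;0 0 -190 0 0 0 0;0 0 -210 0 0 0 0;0 0 -210 0 0 0 0;0 0 -210 0 0 0 0", grip_force=60)

```text
t: 9.0
position: [0.5456, -0.3417, 0.2805]
orientation: [180.0, -0.0, 14.0]
wrist_force: [0.0, -0.2, -3.5]
gripper_width: 0.03
grip_force: 59.7
```

```bash
python3 - <<'E'
from h import *
out=[]
for n,(r,k) in(("top",(160,330)),("side",(150,270))):
    c=camera(n); im=c["pixels"][r:r+150,k:k+150] if n=="top" else c["pixels"][r:r+250,k:k+200]
    out.append(cv2.resize(im,(400,500),interpolation=cv2.INTER_CUBIC))
cv2.imwrite("pics/l1.png",np.hstack(out))
E
python3 go.py
```

```text
t 9.1 pos [ 0.5449 -0.3411  0.2784] rpy [-1.7985e+02  1.3000e-01  1.3990e+01] w 0.0303 F [-0.6 -0.4 -2.2] g 59.7 j [-38.  23.  79.  -0.  78.  38.]
```

View pics/l1.png

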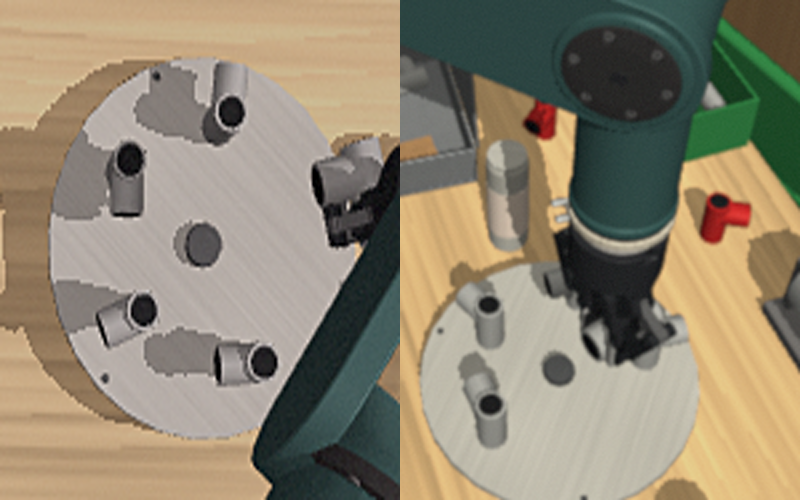

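```bash
python3 - <<'E'
from h import *
ct=camera("top")
B=np.array([.501,.2235]); t=np.radians(-4.9); M=np.array([[np.cos(t),-np.sin(t)],[np.sin(t),np.cos(t)]])
for n,p,z in(("card",(333,240),.005),("card",(420,240),.005),("card",(333,342),.005),("card",(420,342),.005),("loadedsleeve",(200,200),.02),("loadedsl",(208,297),.02),("floorFL",(118,152),.004),("floorFR",(395,182),.004)):
    print(n,(M.T@(onplane(ct,(160+p[0]/4,180+p[1]/4),z)[:2]-B)).round(3))
m=cut_out("top","loaded")
print(m[0]["p"],fitlug([ct],[m[0]["mask"].astype(float)],[.507,.303,-.1,.004]))
for y in(-.02,-.03):
    g=B+M@[-.022,y]; print("target TCP",g.round(4))
E
python3 go.py .4773 .2047 .25 -5
```

```text
card [ 0.023 -0.026]
card [ 0.03  -0.086]
card [-0.047 -0.035]
card [-0.04  -0.094]
loadedsleeve [0.039 0.065]
loadedsl [-0.026  0.051]
floorFL [0.067 0.13 ]
floorFR [ 0.068 -0.064]
0.71 (array([ 0.51342967,  0.29804894,  0.12166464, -0.00081429]), np.float64(0.07901234567901234))
target TCP [0.4774 0.2055]
target TCP [0.4765 0.1955]
t 9.2 pos [ 0.545  -0.3412  0.2782] rpy [-1.7983e+02  1.4000e-01  1.4000e+01] w 0.0301 F [-0.3  0.1 -2.7] g 59.7 j [-38.  23.  79.  -0.  78.  38.]
(0.4773, 0.2047, 0.25, -5.0) -> [  66.4 -546.    29.6] [-0.1  0.2 19. ]
```

>>> play_rows(steps="2 -15 0 0 0 1 0;6 -45 0 0 0 2 0;12 -90 0 0 0 3 0;18 -135 0 0 0 5 0;24 -183 0 0 0 6 0;30 -231 0 0 0 8 0;36 -280 0 0 0 9 0;42 -328 0 0 0 11 0;49 -376 0 0 0 13 0;55 -424 0 0 0 14 0;61 -470 0 0 0 16 0;67 -515 0 0 0 18 0")

```text
t: 10.4
position: [0.4852, 0.1759, 0.2792]
orientation: [180.0, 0.1, -4.1]
wrist_force: [0.8, -0.4, -1.4]
gripper_width: 0.0302
grip_force: 59.8
```

>>> play_rows(steps="20 -28 10 0 0 0 0;22 -43 30 0 0 1 0;22 -46 60 0 0 1 0;22 -46 100 0 0 1 0;22 -46 120 0 0 1 0;22 -46 120 0 0 1 0;22 -46 120 0 0 1 0")

```text
t: 11.1
position: [0.5112, 0.2183, 0.1598]
orientation: [180.0, 0.1, -5.0]
wrist_force: [0.6, 0.5, -1.5]
gripper_width: 0.0299
grip_force: 59.8
```

```bash
python3 go.py .4808 .2222 .0293 -5;python3 - <<'E'
from h import *
out=[]
for n,(r,k) in(("top",(180,160)),("side",(110,215))):
    c=camera(n); im=c["pixels"][r:r+120,k:k+140] if n=="top" else c["pixels"][r:r+150,k:k+130]
    out.append(cv2.resize(im,(400,400),interpolation=cv2.INTER_CUBIC))
cv2.imwrite("pics/b1.png",np.hstack(out))
E
```

```text
t 11.1 pos [0.5112 0.2183 0.1598] rpy [ 1.7996e+02  1.0000e-01 -5.0100e+00] w 0.0299 F [ 0.6  0.5 -1.5] g 59.8 j [ 16.  23.  98.  -0.  59. 111.]
(0.4808, 0.2222, 0.0293, -5.0) -> [-30.4  -1.3 130.6] [ 0.   0.1 -0. ]
```

View pics/b1.png

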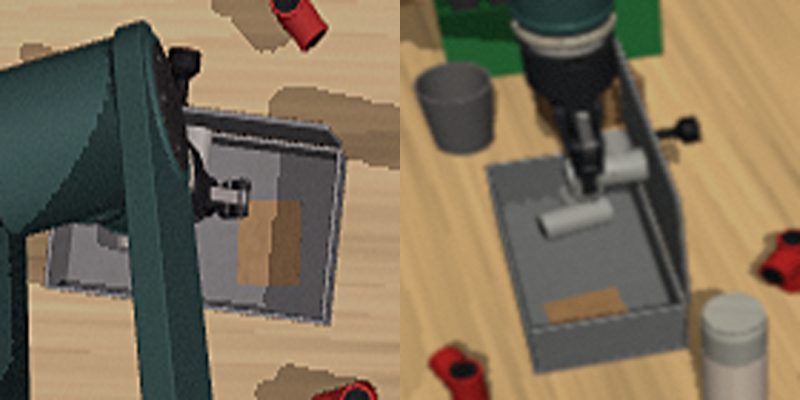

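>>> play_rows(steps="-15 -1 0 0 0 0 0;-31 -1 0 0 0 0 0;-31 -1 30 0 0 0 0;-31 -1 70 0 0 0 0;-31 -1 100 0 0 0 0;-31 -1 117 0 0 0 0;-31 -1 124 0 0 0 0;-31 -1 127 0 0 0 0;-31 -1 127 0 0 0 0;-31 -1 127 0 0 0 0")

```text
t: 12.2
position: [0.4816, 0.2224, 0.0345]
orientation: [-180.0, -0.1, -5.0]
wrist_force: [0.9, -0.3, -3.1]
gripper_width: 0.0299
grip_force: 59.8
```

>>> play_rows(steps="0 0 1 0 0 0 0;0 0 2 0 0 0 0;0 0 2 0 0 0 0")

```text
t: 12.5
position: [0.4808, 0.2221, 0.0315]
orientation: [-180.0, -0.0, -5.0]
wrist_force: [-0.7, 0.1, -2.5]
gripper_width: 0.0301
grip_force: 59.8
```

>>> play_rows(steps="0 0 1 0 0 0 0;0 0 1 0 0 0 0")

```text
t: 12.7
position: [0.4807, 0.222, 0.0302]
orientation: [180.0, 0.0, -5.0]
wrist_force: [-0.5, 0.6, -1.5]
gripper_width: 0.03
grip_force: 59.8
```

>>> play_rows(steps="0 0 1 0 0 0 0;0 0 1 0 0 0 0;0 0 1 0 0 0 0")

```text
t: 13.0
position: [0.4807, 0.2221, 0.0296]
orientation: [180.0, -0.0, -5.0]
wrist_force: [-1.3, -0.1, 4.6]
gripper_width: 0.0301
grip_force: 60.7
```

>>> play_rows(steps="0 0 1 0 0 0 0;0 0 1 0 0 0 0;0 0 1 0 0 0 0")

```text
t: 13.3
position: [0.4807, 0.2221, 0.0295]
orientation: [-180.0, -0.0, -5.0]
wrist_force: [-3.2, -1.5, 16.4]
gripper_width: 0.0302
grip_force: 62.0
```

>>> play_rows(steps="0 0 -1 0 0 0 0;0 0 -1 0 0 0 0.36;0 0 -1 0 0 0 0.4;0 0 -1 0 0 0 0.44;0 0 -1 0 0 0 0.48;0 0 -1 0 0 0 0.52;0 0 -1 0 0 0 0.52;0 0 -1 0 0 0 0.52", grip_force=20)

```text
t: 14.1
position: [0.4807, 0.2221, 0.0292]
orientation: [180.0, 0.0, -5.0]
wrist_force: [-1.0, -0.2, -0.1]
gripper_width: 0.0445
grip_force: 0.0
```

>>> play_rows(steps="0 0 -5 0 0 0 0.52;0 0 -15 0 0 0 0.52;0 0 -40 0 0 0 0.52;0 0 -90 0 0 0 0.52;0 0 -140 0 0 0 0.4;0 0 -190 0 0 0 0.2;0 0 -240 0 0 0 0;0 0 -250 0 0 0 0;0 0 -250 0 0 0 0", grip_force=40)

```text
t: 15.0
position: [0.482, 0.2225, 0.2824]
orientation: [-179.9, -0.3, -5.0]
wrist_force: [-0.4, -0.7, 0.2]
gripper_width: 0.0002
grip_force: 0.0
```

```bash
python3 - <<'E'
from h import *
cs,ct=camera("side"),camera("top")
for n,c in(("side",cs),("top",ct)):
    for q in("fallen_mid","lid_hinge","lid_handle"):
        print(n,q,[(round(d["p"],2),np.round(d["location"])) for d in landmark_of(n,q)])
    print(n,"expect mid",proj(c,[.498,.2206,.02]),"loaded",proj(c,[.5134,.298,.02]))
E
python3 go.py
```

```text
side fallen_mid [(0.57, array([274., 213.]))]
side lid_hinge [(0.65, array([294., 192.]))]
side lid_handle [(0.85, array([312., 158.])), (0.62, array([296., 194.])), (0.31, array([274., 214.]))]
side expect mid [[274.28621306 210.02267232]] loaded [[272.4335692  191.32815048]]
top fallen_mid [(0.76, array([233., 246.]))]
top lid_hinge [(0.82, array([228., 220.]))]
top lid_handle [(0.93, array([224., 200.]))]
top expect mid [[232.81826829 247.92011706]] loaded [[204.6983703  241.54657434]]
t 15.4 pos [0.4801 0.2219 0.2779] rpy [ 1.7993e+02  1.5000e-01 -5.0100e+00] w 0.0004 F [ 0.3  0.2 -0.1] g 0.0 j [ 17.  13.  93.  -0.  73. 112.]
```

>>> play_rows(steps="0 20 0 0 0 0 0;20 50 0 0 0 0 0;50 67 0 0 0 0 0;90 67 0 0 0 0 0;120 67 0 0 0 0 0;126 67 0 0 0 0 0;126 67 20 0 0 0 0;126 67 50 0 0 0 0;126 67 70 0 0 0 0;126 67 79 0 0 0 0;126 67 79 0 0 0 0;126 67 79 0 0 0 0")

```text
t: 16.6
position: [0.6007, 0.1446, 0.2009]
orientation: [-180.0, -0.0, -5.0]
wrist_force: [0.6, 0.3, 0.3]
gripper_width: 0.0003
grip_force: 0.0
```

```bash
python3 go.py; python3 - <<'E'
import numpy as np
s=.115;c0=None
for th in [1.75,1.65,1.55,1.45,1.35,1.25,1.15,1.05,.95,.85,.75,.65,.55,.45,.35,.25,.17,.1,.05,.02,0,-.015]:
    C=np.array([-s*np.cos(th)+.005*np.sin(th), s*np.sin(th)+.005*np.cos(th)])*1000
    if c0 is None:c0=C
    print(th,np.round(C-c0)*[1,-1])
E
```

```text
t 16.6 pos [0.6007 0.1446 0.2009] rpy [-1.80e+02 -3.00e-02 -4.99e+00] w 0.0003 F [0.6 0.3 0.3] g 0.0 j [  7.  25.  88.  -0.  67. 102.]
1.75 [ 0. -0.]
1.65 [-11.  -2.]
1.55 [-23.  -3.]
1.45 [-34.  -2.]
1.35 [-46.  -1.]
1.25 [-57.   2.]
1.15 [-68.   5.]
1.05 [-78.  10.]
0.95 [-88.  16.]
0.85 [-98.  23.]
0.75 [-106.   30.]
0.65 [-114.   39.]
0.55 [-121.   48.]
0.45 [-127.   58.]
0.35 [-132.   68.]
0.25 [-136.   79.]
0.17 [-138.   88.]
0.1 [-139.   96.]
0.05 [-140.  102.]
0.02 [-140.  105.]
0 [-140.  107.]
-0.015 [-140.  109.]
```

>>> play_rows(steps="-11 0 -2 0 0 0 0;-17 0 -2 0 0 0 0;-23 0 -3 0 0 0 0;-34 0 -2 0 0 0 0;-46 0 -1 0 0 0 0;-57 0 2 0 0 0 0;-68 0 5 0 0 0 0;-78 0 10 0 0 0 0;-88 0 16 0 0 0 0;-98 0 23 0 0 0 0;-106 0 30 0 0 0 0;-106 0 30 0 0 0 0")

```text
t: 17.8
position: [0.4923, 0.1535, 0.1688]
orientation: [179.9, 0.2, -5.0]
wrist_force: [0.1, 0.1, -1.0]
gripper_width: 0.0001
grip_force: 0.0
```

```bash
python3 - <<'E'
from h import *
ct,cs=camera("top"),camera("side")
L={n:landmark_of(n,"lid_handle") for n in("top","side")}
for n in L: print(n,[(round(d["p"],2),np.round(d["location"])) for d in L[n]])
if L["top"] and L["side"]: print(tri([ct,cs],[L["top"][0]["location"],L["side"][0]["location"]]))
for th in(1.55,.75):
    x=-.11*np.cos(th)+.04*np.sin(th);z=.065+.11*np.sin(th)+.04*np.cos(th)
    X=[.5707+x*.996,.2175-x*.0854,z];print(th,np.round(X,3),proj(ct,X),proj(cs,X))
E
```

```text
top [(0.15, array([412., 197.]))]
side [(0.83, array([274., 168.]))]
(array([ 0.49854496, -0.16450649,  0.51250466]), [37.632348732922416, 40.524987865949456])
1.55 [0.608 0.214 0.176] [[225.86402539 198.18208913]] [[309.86021616 159.99621858]]
0.75 [0.518 0.222 0.169] [[221.53362764 235.71728009]] [[276.31620383 167.77955099]]
```

>>> play_rows(steps="-8 0 9 0 0 0 0;-15 0 18 0 0 0 0;-21 0 28 0 0 0 0;-26 0 38 0 0 0 0;-30 0 49 0 0 0 0;-32 0 58 0 0 0 0;-33 0 66 0 0 0 0;-34 0 70 0 0 0 0;-34 0 72 0 0 0 0;-34 0 74 0 0 0 0;-34 0 75 0 0 0 0;-34 0 75 0 0 0 0")

```text
t: 19.2
position: [0.4612, 0.1566, 0.0954]
orientation: [-180.0, -0.0, -5.0]
wrist_force: [-0.3, 0.9, 0.2]
gripper_width: -0.0
grip_force: 0.0
```

>>> play_rows(steps="0 0 1 0 0 0 0;0 0 2 0 0 0 0;0 0 2 0 0 0 0")

```text
t: 19.5
position: [0.4611, 0.1566, 0.0933]
orientation: [180.0, -0.0, -5.0]
wrist_force: [0.1, -0.7, -0.3]
gripper_width: 0.0001
grip_force: 0.0
```

>>> play_rows(steps="0 0 1 0 0 0 0;0 0 1 0 0 0 0;0 0 2 0 0 0 0;0 0 2 0 0 0 0")

```text
t: 19.9
position: [0.4611, 0.1566, 0.0924]
orientation: [180.0, -0.0, -5.0]
wrist_force: [-3.6, -1.1, 14.8]
gripper_width: -0.0001
grip_force: 7.3
```

>>> play_rows(steps="0 0 1 0 0 0 0;0 0 1 0 0 0 0")

```text
t: 20.1
position: [0.4611, 0.1566, 0.0922]
orientation: [-180.0, -0.1, -5.0]
wrist_force: [-6.7, -1.6, 25.5]
gripper_width: 0.0001
grip_force: 12.7
```

Firm contact at the shut height; retract and verify.

>>> play_rows(steps="0 0 -3 0 0 0 0;0 0 -20 0 0 0 0;0 0 -60 0 0 0 0;0 0 -110 0 0 0 0;0 0 -160 0 0 0 0;-30 40 -200 0 0 0 0;-60 80 -200 0 0 0 0;-60 130 -200 0 0 0 0;-60 180 -200 0 0 0 0;-60 180 -200 0 0 0 0")

```text
t: 21.1
position: [0.3847, -0.0214, 0.2906]
orientation: [179.9, -0.1, -5.3]
wrist_force: [-0.4, 0.2, -0.1]
gripper_width: -0.0003
grip_force: 0.0
```

```bash
python3 go.py; python3 - <<'E'
from h import *
out=[]
for n,(r,k) in(("top",(160,150)),("side",(130,210))):
    c=camera(n); im=c["pixels"][r:r+150,k:k+330] if n=="top" else c["pixels"][r:r+280,k:k+230]
    out.append(cv2.resize(im,None,fx=600/im.shape[1] if n=="top" else .0+300/280,fy=600/im.shape[1] if n=="top" else 300/280,interpolation=cv2.INTER_CUBIC))
    X=[.5707+(-.11)*.996,.2175+.11*.0854,.105]; print(n,"knob shut expect",proj(c,X),[(round(d["p"],2),np.round(d["location"])) for d in landmark_of(n,"lid_handle")])
a,b=out; W=max(a.shape[1],b.shape[1]); f=lambda i:cv2.copyMakeBorder(i,0,0,0,W-i.shape[1],0)
cv2.imwrite("pics/end.png",np.vstack([f(a),f(b)])); print(a.shape,b.shape)
E
```

```text
t 21.1 pos [ 0.3847 -0.0214  0.2906] rpy [ 1.7987e+02 -5.0000e-02 -5.2600e+00] w -0.0003 F [-0.4  0.2 -0.1] g 0.0 j [-13.  -0. 107.  -0.  73.  82.]
top knob shut expect [[223.75716419 260.17958327]] [(0.74, array([222., 257.])), (0.68, array([318., 226.]))]
side knob shut expect [[257.79201141 189.6432532 ]] [(0.8, array([258., 186.]))]
(273, 600, 3) (300, 246, 3)
```

View pics/end.png

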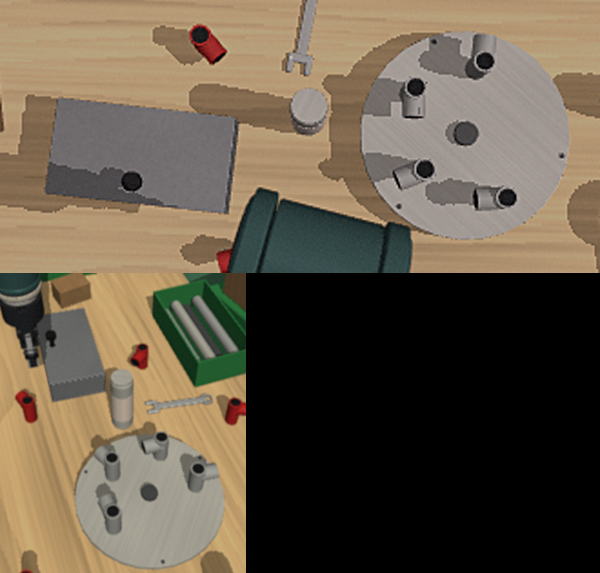

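```bash
python3 -c "
from cell import *
print(close_job())"
```

```text
the job is handed in; nothing more can be done
None
```

The fallen lug now lies in the parts box beside the other one, the lid is shut, and the four standing lugs are still upright on the turntable; the job is handed in at about 21 s, with no verdict shown.

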